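# Close up the glass slabs in the layout channel

## Robot

A 7-joint arm with a two-finger parallel gripper is mounted at the origin on the work surface. World frame = base frame: x ahead of the robot, y to its left, z up, the work surface at z = 0. Lengths are in m, angles in rad, forces in N, time in s.
With the tool pointing down it reaches from about 0.4 to 0.875 m from the base axis. Payload 6.5 kg.
Tool frame: the origin (TCP) lies midway between the tips of the shut fingers; the grasp point (between the pads) lies 19 mm behind it; z points along the fingers, y is the direction in which the jaws open and shut (so a half turn about z gives the same grasp; the last joint's range is limited). The gripper opens to 88 mm and grips with 3 to 60 N. Pads are 18 mm wide; open, the fingers measure 123 mm over their backs; the gripper's body (75 mm by 187 mm) begins 45 mm behind the grasp point.
Start: joints at [1.12, 0.536, -0.004, 1.538, 0.003, 1.067, -0.071], TCP at [0.244, -0.602, 0.239] pointing down, gripper open.
Joint ranges: [-2.7, 2.7], [-0.37, 2.16], [-1.27, 1.26], [0.24, 2.4], [-1.31, 4.45], [0.19, 1.91], [-2.76, 2.76]. Speed limits (rad/s): [2.39, 2.39, 3.14, 3.14, 3.14, 3.14, 3.14].

## Interface

Orientations are given as a 3x3 rotation matrix whose columns are the frame's x, y, z axes.
In Python, from bench import ctrl gives the robot as it stands.
- The arm moves only by the shell command python3 -m creep 'ROWS' [OPENING] [FORCE]. ROWS is a JSON object of lists of equal length, an entry for each row: "dp": the shift along the tool's x, y, z in cm, a list of three; "yaw": the turn about the tool's z in rad. A call has 1 to 8 rows; each row shifts and turns the commanded pose from where the row before left it, along the tool's axes as they then stand; what a row does not reach is not made up. A row lasts 1/10 s, in which the tool goes at most 50 mm and 8.59 degrees, less where a joint would pass 70% of its speed; a pose out of reach is approached as far as the arm can. A call is refused whole if a number of a shift passes 5 or a number of a turn 0.15, either way. A call with a gripper value outside its range is refused whole. OPENING is the closure, from 0 (fully open) to 1 (shut), set as the call begins (- or left out, the last holds). The fingers move at their own pace and stop on an object; FORCE is the grip in N (left out, the last holds). Time passes only in rows, so rows that do not move let the fingers close. It gives the time, the measured TCP pose, the force and the opening at its end, in the units of the state.
- ctrl.observe(): the state, without advancing time (a new reading comes with each control period).
- ctrl.get_image(name): name is "scene" or "top"; returns the picture (420x560x3 uint8, red, green, blue); there is no depth.
- ctrl.calibration(name): a dict with "intrinsics" (3x3 intrinsics, pixels), "camera_from_world" (4x4, takes a point from world to camera coordinates). Camera axes: x right, y down, z forward; pixel columns grow to the right and rows downward; lengths in m; the calibration is good to about 2 mm. A picture is of the moment at which its call begins. calibration takes no time and is no camera call.
- ctrl.close_job(): hands the job in, once; it reports no verdict.
The state is a dict: "t": time; "joint_pos": joint angles; "qd": joint speeds; "tau": joint torques, N m; "ee_pos": TCP position; "tool_rot": TCP orientation; "contact_force": force on the tool from outside, world axes, zero at the start; "wrist_torque": the same for the moment, N m; "gripper_width": opening from 0.0 (shut) to 1.0 (fully open).
Only numpy, scipy, OpenCV 4.12 (cv2) and the standard library are available. Lean on these libraries where they do the work, as an engineer would, in place of code of your own. Each camera call takes 0.05 s, during which the arm holds its last target.

## Task

Push the row of four coloured glass slabs along the channel of the layout board, as one train that stays together, until the leading slab is fully home against the metal end stop and all four are closed up. Then push the orange keeper round until it stands squarely across the channel behind the last slab, and move clear. Only push: lift or tip none of the slabs, and leave the mug, glue bottle and spare violet slab where they are.

Things in the scene. Friction and masses are not known exactly. Their poses are not given: they have to be found in the camera images.
- stop: aluminium end stop across the channel, 16 mm thick, 25 mm high, black knob on top to 37 mm above the deck. Origin: middle of the face that the row meets, at deck height, on the channel's centre line. x points along the channel, away from the row (slabs lie at -x and are pushed to +x); +y points to the keeper's rail, nearer the robot; z up. Fixed. A row that is home ends 176 mm behind this face
- board: plywood layout board 460 x 110 mm, fixed; its deck is 15 mm above the table. Origin: centre of its underside; axes as the stop's. Along all its length runs the channel, 42 mm wide, between two dark rails 18 mm wide, 8 mm high above the deck; a metal strip on the keeper's rail is 11 mm above the deck. Row at the start: 50 to 100 mm short of the stop, gaps under 1 mm; it slides with about 2 to 6 N
- slab_red: ruby red cast-glass slab, 44 mm along the channel, 40 mm across it, 22 mm high (upper 3 mm stepped in by 4.5 mm all round), about 0.1 kg, one of the four in the row (which colour lies where in the row changes). Origin: centre of its underside, which lies on the deck 15 mm above the table; its x axis points along the channel towards the stop
- slab_blue: cobalt blue cast-glass slab, 44 mm along the channel, 40 mm across it, 22 mm high (upper 3 mm stepped in by 4.5 mm all round), about 0.1 kg, one of the four in the row (which colour lies where in the row changes). Origin: centre of its underside, which lies on the deck 15 mm above the table; its x axis points along the channel towards the stop
- slab_turquoise: turquoise cast-glass slab, 44 mm along the channel, 40 mm across it, 22 mm high (upper 3 mm stepped in by 4.5 mm all round), about 0.1 kg, one of the four in the row (which colour lies where in the row changes). Origin: centre of its underside, which lies on the deck 15 mm above the table; its x axis points along the channel towards the stop
- slab_green: dark green cast-glass slab, 44 mm along the channel, 40 mm across it, 22 mm high (upper 3 mm stepped in by 4.5 mm all round), about 0.1 kg, one of the four in the row (which colour lies where in the row changes). Origin: centre of its underside, which lies on the deck 15 mm above the table; its x axis points along the channel towards the stop
- keeper (a joint): angle (rad) of the orange keeper about its upright pivot. 0: it lies along its rail, pointing away from the stop (to the stop's -x); negative: pointing outwards, away from the channel; it starts between -0.5 and 0. It grows as the tip swings over the channel, anticlockwise from above, to its end of travel 1.571: straight across the channel, pointing to the stop's -y. Stays where it is left
- keeper_pivot (a point): pivot of the keeper, half-way up the bar, 21 mm above the deck: 187 mm behind the stop's face (-x) and 30 mm to the stop's +y side; axes as the stop's. Closed, the keeper stands 4 mm behind a row that is home. It turns stiffly: about 1.5 N pushed near its tip
- keeper_tip (a point): tip of the keeper: a flat orange bar 14 mm wide, 18 mm high, reaching 56 mm from the pivot, underside 12 mm and top 30 mm above the deck. The point is half-way up; its x axis points from the tip to the pivot
- mug: blue ceramic cup, 72 mm across, 80 mm high, on the table beyond the board; origin: centre of its underside
- glue: green glue bottle with white cap, 48 mm across, 98 mm high, on the table beyond the board; origin: centre of its underside
- spare: spare violet glass slab 60 x 40 x 22 mm, on the table on the robot's side of the board, not part of the row; origin: centre of its underside
Mind the look-alikes: they are no part of the job. There is more than one size of the slab_red; the job needs the larger. There is more than one size of the slab_blue; the one meant has the size given above.

How it is judged:
By the outcome, as a careful person would: the job done as asked, in the order asked, and still so for the second after the job is handed in, with the robot touching nothing.
It also fails if it takes over 45 s, if anything falls off the work surface, if the arm or the gripper's body presses on something with over 40 N, if the wrist force passes 120 N, or if a joint passes its speed limit or range.

## Working session

There is one attempt and no reset: what is moved stays moved. The work goes in short steps, Python scripts to look and compute and a shell command to move; the robot and the scene stay as the last step left them, time stands still between calls to the robot, and variables do not carry over. Pictures are saved under pics/ and viewed, and the job is handed in when it is done.

```bash
ls; mkdir -p pics
python3 - <<'E'
from bench import ctrl
import cv2
s=ctrl.observe()
for k in s: print(k,s[k])
for n in ("scene","top"):
    im=ctrl.get_image(n); cv2.imwrite(f"pics/{n}0.png",im[:,:,::-1])
    c=ctrl.calibration(n); print(n,c)
E
```

```text
pics
t 0.0
joint_pos [ 1.11978728  0.53717962 -0.00445403  1.53882648  0.00260353  1.06726217
 -0.0712116 ]
qd [ 5.50578631e-04 -1.33163052e-03  2.48555357e-04  5.79160735e-07
 -2.44339468e-03 -2.43255849e-05  2.82710041e-04]
tau [ 7.91383227e-04 -5.70985472e+01  9.90778618e-01 -2.51599449e+01
 -5.63558866e-02  1.79960090e-02  2.05780102e-04]
ee_pos [ 0.24377275 -0.60192616  0.23784838]
tool_rot [[ 9.26841866e-01  3.75451216e-01 -7.34659427e-04]
 [ 3.75451916e-01 -9.26840660e-01  1.49952988e-03]
 [-1.17911913e-04 -1.66565636e-03 -9.99998606e-01]]
contact_force [-0.08356152  0.46869677  0.3085913 ]
wrist_torque [ 0.01530817 -0.00137543 -0.01707166]
gripper_width 0.9979972273847938
scene {'intrinsics': array([[491.4842473 ,   0.        , 277.45134378],
       [  0.        , 491.4842473 , 218.6947678 ],
       [  0.        ,   0.        ,   1.        ]]), 'camera_from_world': array([[-0.65945447,  0.7516168 ,  0.01385626,  0.33848241],
       [ 0.6033217 ,  0.54015932, -0.58671188, -0.35649954],
       [-0.44846709, -0.37854999, -0.8096772 ,  1.2958943 ],
       [ 0.        ,  0.        ,  0.        ,  1.        ]])}
top {'intrinsics': array([[409.52022157,   0.        , 267.36453301],
       [  0.        , 409.52022157, 211.01050908],
       [  0.        ,   0.        ,   1.        ]]), 'camera_from_world': array([[ 0.029678  , -0.99955714, -0.00217639,  0.04224867],
       [-0.99321038, -0.02924439, -0.1125962 ,  0.56317691],
       [ 0.11248268,  0.00550324, -0.99363845,  0.68546043],
       [ 0.        ,  0.        ,  0.        ,  1.        ]])}
```

View pics/scene0.png

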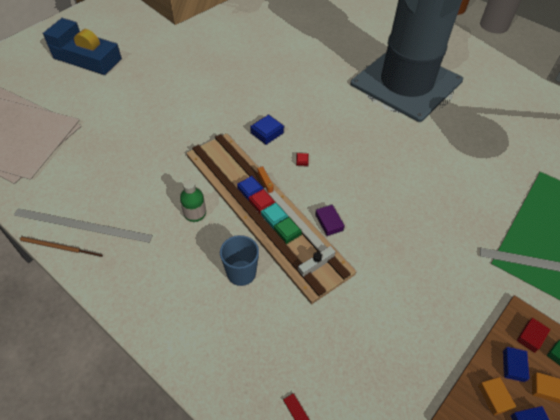

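View pics/top0.png

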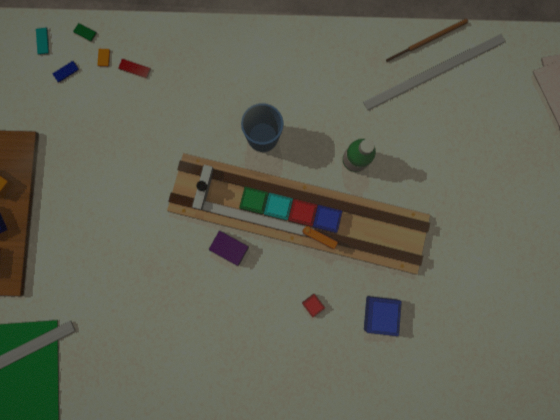

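The top view shows the row in the channel: green leading at (254,201), then turquoise (278,207), red (303,212) and blue last (328,219). The stop is at (203,187) and the keeper at (320,238). The look-alikes are a small red block (313,305) and a big blue block (383,316), both outside the channel. Next I'll confirm these in a crop and measure them.

```bash
cat > h.py <<'E'
import numpy as np, cv2
from bench import ctrl
def ray(n,uv,z):
    c=ctrl.calibration(n);K=c["intrinsics"];T=c["camera_from_world"];R=T[:3,:3];o=-R.T@T[:3,3]
    uv=np.atleast_2d(np.asarray(uv,float))
    d=np.c_[uv,np.ones(len(uv))]@np.linalg.inv(K).T@R
    return o+d*((z-o[2])/d[:,2])[:,None]
def proj(n,P):
    c=ctrl.calibration(n);K=c["intrinsics"];T=c["camera_from_world"]
    p=np.atleast_2d(P)@T[:3,:3].T+T[:3,3];q=p@K.T;return q[:,:2]/q[:,2:]
RNG={"green":((45,80,40),(80,255,255)),"turq":((81,90,60),(97,255,255)),"blue":((105,140,50),(128,255,255)),"red":((170,150,60),(180,255,255)),"red2":((0,170,60),(4,255,255)),"orange":((7,190,90),(17,255,255))}
def blobs(im,name,amin=40):
    h=cv2.cvtColor(im,cv2.COLOR_RGB2HSV);m=cv2.inRange(h,*RNG[name])
    cs,_=cv2.findContours(m,cv2.RETR_EXTERNAL,cv2.CHAIN_APPROX_NONE)
    return [(c,cv2.minAreaRect(c)) for c in cs if cv2.contourArea(c)>amin]
E
python3 - <<'E'
from h import *
im=cv2.imread("pics/top0.png")
cv2.imwrite("pics/top0c.png",cv2.resize(im[145:285,160:440],None,fx=2.8,fy=2.8,interpolation=cv2.INTER_CUBIC))
im=cv2.imread("pics/scene0.png")
cv2.imwrite("pics/scene0c.png",cv2.resize(im[120:310,180:370],None,fx=3.1,fy=3.1,interpolation=cv2.INTER_CUBIC))
for n in("top","scene"):
    im=cv2.imread(f"pics/{n}0.png")[:,:,::-1]
    for k in RNG:
        for c,r in blobs(im,k):
            print(n,k,np.round(r[0],1),np.round(r[1],1),round(r[2],1),ray(n,r[0],.045 if k=='orange' else .037).round(4)[0,:2])
E
```

```text
top green [ 29. 380.] [78. 58.] 90.0 [0.2667 0.4467]
top green [ 23.4 327.8] [27.7 66.2] 63.4 [0.3508 0.4643]
top green [253.5 200. ] [24.7 22.6] 14.0 [0.5797 0.0836]
top green [359.5 153.5] [25.5 24. ] 45.0 [ 0.6681 -0.1008]
top green [84.3 31.9] [21.  10.3] 26.6 [0.8812 0.4038]
top turq [277.8 205.9] [24.3 22.3] 14.0 [0.5705 0.041 ]
top turq [41.4 40.5] [25.4 10.7] 86.6 [0.8624 0.481 ]
top blue [382.8 316. ] [29.5 32.6] 6.1 [ 0.3884 -0.1413]
top blue [326.6 218. ] [22.6 20.6] 14.0 [ 0.5519 -0.0443]
top blue [65.2 71.1] [ 9.6 23.7] 58.0 [0.8053 0.4324]
top red2 [312.5 304.8] [15.  12.7] 54.5 [ 0.4034 -0.0224]
top red2 [302.2 212.1] [23.3 21.3] 14.0 [ 0.5611 -0.0018]
top red2 [130.9  66.8] [22.5  9.2] 18.4 [0.8168 0.3139]
top orange [319.7 237.1] [35.4  7.4] 27.9 [ 0.5181 -0.0318]
scene green [553.5 352. ] [24. 11.] 90.0 [0.4751 0.5867]
scene green [530.7 270.3] [77.  24.4] 28.0 [0.3498 0.4891]
scene green [287.3 229.7] [24.4 19.5] 49.4 [0.5844 0.0876]
scene green [191.5 198.5] [19. 21.] 90.0 [ 0.6568 -0.1105]
scene green [536.5 214.4] [61.4 84.6] 10.6 [0.217  0.4417]
scene turq [273.8 213.8] [20.7 18.7] 50.2 [0.5729 0.0419]
scene blue [531.5 413. ] [12. 33.] 90.0 [0.5943 0.6012]
scene blue [517.  363.5] [22. 33.] 0.0 [0.535  0.5489]
scene blue [249.5 186.1] [16.1 20.6] 59.0 [ 0.5529 -0.0443]
scene blue [267.  128.8] [22.5 28. ] 56.3 [ 0.4004 -0.1318]
scene blue [81.5 45.6] [79.1 38.9] 18.4 [ 0.4975 -0.7105]
scene red [295.2 408.9] [28.5 10.8] 58.7 [0.8355 0.319 ]
scene red [533.5 334.5] [21.7 24.5] 32.0 [0.4679 0.5478]
scene red [260.8 199.4] [18.  17.2] 53.1 [ 0.5632 -0.0026]
scene red [301.5 159. ] [10.  9.] 90.0 [ 0.4199 -0.0122]
scene orange [498.6 394.7] [35.5 22.8] 68.2 [0.6068 0.548 ]
scene orange [547.5 387.4] [25.6 27.2] 5.4 [0.5439 0.6019]
scene orange [265.5 179.5] [24.6  4.9] 63.4 [ 0.5218 -0.0268]
```

View pics/top0c.png

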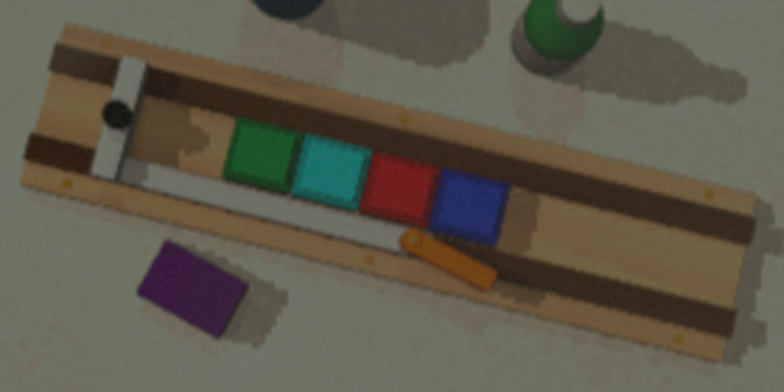

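View pics/scene0c.png

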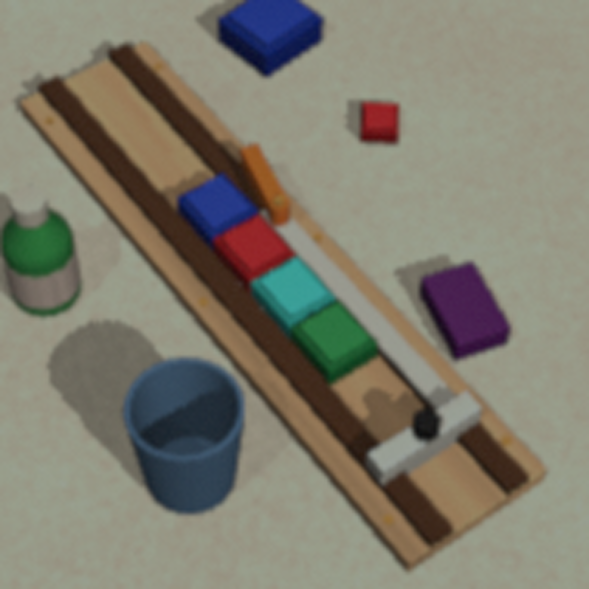

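The crop confirms it. The row is green (crop 262,155), turquoise (331,172), red (400,188) and blue (469,207), each about 44 x 40 mm. The small red block at scene (302,159) and the big blue block at scene (267,129) are off the board and stay put. Next I'll measure the frame.

```bash
cat >> h.py <<'E'
def unc(p,s,ox,oy): return (np.asarray(p,float)+.5)/s-.5+np.array([ox,oy])
E
python3 - <<'E'
from h import *
bt=ray("top",unc([(66,22),(754,195),(722,360),(22,187)],2.8,160,145),.015)
bs=ray("scene",unc([(18,100),(147,43),(546,470),(408,568)],3.1,180,120),.015)
for b in(bt,bs):
    print(b[:,:2].round(4).tolist(),[round(np.linalg.norm(b[i]-b[(i+1)%4]),4) for i in range(4)],b.mean(0).round(4))
L=(bt[0]+bt[3]-bt[1]-bt[2])[:2];print("dir top",np.degrees(np.arctan2(L[1],L[0])))
L=(bs[2]+bs[3]-bs[0]-bs[1])[:2];print("dir scene",np.degrees(np.arctan2(L[1],L[0])))
print("stop top edge of row side, top view z=.04",ray("top",unc([(148,60),(119,180)],2.8,160,145),.04)[:,:2].round(4).tolist())
print("stop face base on deck",ray("top",unc([(130,160)],2.8,160,145),.015)[:,:2])
# stop top corners scene: row-side edge (368,460)-(470,397)
print("scene stop",ray("scene",unc([(368,460),(470,397)],3.1,180,120),.04)[:,:2].round(4).tolist())
print("pivot",ray("top",unc([(413,240)],2.8,160,145),.045)[0].round(4),"tip",ray("top",unc([(493,277)],2.8,160,145),.045)[0].round(4))
# mug, glue, spare
print("mug",ray("top",[(262,125)],.08)[0].round(3),"cap",ray("top",[(366,147)],.098)[0].round(3),"spare",ray("top",[(229,248)],.022)[0].round(3))
c=ctrl.calibration("top")["camera_from_world"];print("cam",-c[:3,:3].T@c[:3,3])
E
```

```text
[[0.6663, 0.2155], [0.5661, -0.2303], [0.4611, -0.2087], [0.5575, 0.2379]] [np.float64(0.4569), np.float64(0.1072), np.float64(0.4569), np.float64(0.1111)] [0.5628 0.0036 0.015 ]
[[0.5636, -0.235], [0.4581, -0.2064], [0.5584, 0.2393], [0.6671, 0.2173]] [np.float64(0.1093), np.float64(0.4568), np.float64(0.1109), np.float64(0.464)] [0.5618 0.0038 0.015 ]
dir top 77.57651919649962
dir scene 77.21210233095383
stop top edge of row side, top view z=.04 [[0.6372, 0.1573], [0.561, 0.1719]]
stop face base on deck [[0.57697008 0.16956582]]
scene stop [[0.6383, 0.1609], [0.5617, 0.1793]]
pivot [ 0.5289 -0.0102  0.045 ] tip [ 0.5078 -0.0593  0.045 ]
mug [0.701 0.072 0.08 ] cap [ 0.663 -0.098  0.098] spare [0.495 0.124 0.022]
cam [0.48099687 0.05492748 0.74460337]
```

Measurements agree across the two views. The channel direction is 77.4° and the board centre is (0.562, 0.004). The board comes out at 457–464 x 107–111 mm against the stated 460 x 110. The row's rear is 71 mm behind board centre, with about 62 mm to travel. The pivot comes out 29.6 mm to +y against a stated 30, and the keeper is at about -0.19 rad. I'll push with the fingers shut and the jaw axis along the channel.

```bash
python3 -m creep '{"dp":[[4,-3,0],[4,-3,0],[4,-3,0],[4,-3,0],[4,-3,0],[4,-3,0],[4,-3,0],[4,-3,0]],"yaw":[0,0,0,0,0,0,0,0]}' 1 20
```

```text
t: 0.9
ee_pos: [0.451, -0.258, 0.2386]
tool_rot: [[0.927, 0.375, -0.0], [0.375, -0.927, -0.0], [-0.0, -0.0, -1.0]]
contact_force: [1.2, -0.6, -0.3]
gripper_width: 0.298
```

```bash
cat >> h.py <<'E'
th=np.radians(77.4);U=np.array([np.cos(th),np.sin(th)]);V=np.array([-U[1],U[0]]);C=np.array([.5623,.0037])
def st():
    o=ctrl.observe();p=np.array(o["ee_pos"]);d=p[:2]-C;R=np.array(o["tool_rot"])
    f=np.array(o["contact_force"]);print("t",round(o["t"],2),"s,t,z",np.round([d@U*1e3,d@V*1e3,p[2]*1e3],1),"ydir deg",np.degrees(np.arctan2(R[1,1],R[0,1])).round(2),"F s,t,z",np.round([f[:2]@U,f[:2]@V,f[2]],1),"w",round(o["gripper_width"],3));return p,R
def to(s,t,z):
    p,R=st();P=np.r_[C+s*1e-3*U+t*1e-3*V,z*1e-3];print("dp cm",((P-p)@R*100).round(2))
E
python3 -m creep '{"dp":[[0,0,0],[0,0,0],[0,0,0],[0,0,0],[0,0,0]],"yaw":[0.15,0.15,0.15,0.15,0.004]}'
python3 -c "
from h import *
to(-115,0,70)"
```

```text
t: 1.4
ee_pos: [0.4503, -0.2597, 0.2385]
tool_rot: [[0.976, -0.219, -0.001], [-0.219, -0.976, 0.0], [-0.001, 0.0, -1.0]]
contact_force: [0.1, -0.0, 0.3]
gripper_width: 0.003
t 1.4 s,t,z [-281.5   51.9  238.5] ydir deg -102.63 F s,t,z [ 0.  -0.1  0.3] w 0.003
dp cm [  5.19 -16.65  16.84]
```

```bash
python3 -m creep '{"dp":[[1.3,-4.16,0],[1.3,-4.16,0],[1.3,-4.16,0],[1.3,-4.16,0],[0,0,4.2],[0,0,4.2],[0,0,4.2],[0,0,4.2]],"yaw":[0,0,0,0,0,0,0,0]}'
python3 - <<'E'
from h import *
to(-115,0,21)
for n in ("scene","top"):
    im=ctrl.get_image(n)[:,:,::-1]
    a=im[120:310,180:370] if n=="scene" else im[145:285,160:440]
    cv2.imwrite(f"pics/{n}1c.png",cv2.resize(a,None,fx=3.1 if n=="scene" else 2.8,fy=3.1 if n=="scene" else 2.8,interpolation=cv2.INTER_CUBIC))
E
```

```text
t: 2.2
ee_pos: [0.5374, -0.1086, 0.0692]
tool_rot: [[0.977, -0.213, 0.0], [-0.213, -0.977, 0.0], [0.0, -0.0, -1.0]]
contact_force: [1.0, -0.2, -0.2]
gripper_width: 0.006
t 2.2 s,t,z [-115.1   -0.2   69.2] ydir deg -102.3 F s,t,z [ 0.  -1.  -0.2] w 0.006
dp cm [-0.02 -0.01  4.82]
```

View pics/scene1c.png

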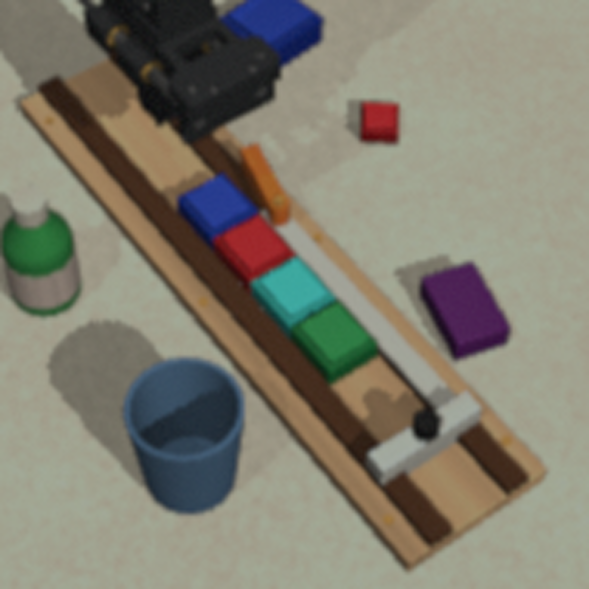

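View pics/top1c.png

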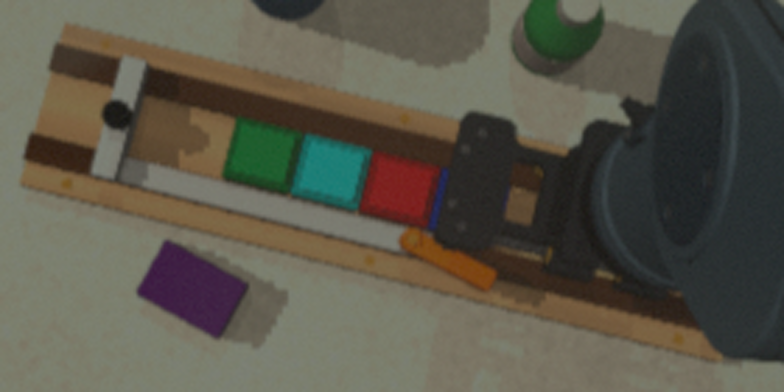

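The gripper is lined up over the channel behind the blue slab. Its body clears the glue bottle (crop 555,40) and the keeper. Now down to just above the deck.

```bash
python3 -m creep '{"dp":[[0,0,2],[0,0,1.8],[0,0,1],[0,0,0]],"yaw":[0,0,0,0.005]}'
python3 -c "
from h import *
to(-90,0,21)"
```

```text
t: 2.7
ee_pos: [0.5374, -0.1087, 0.023]
tool_rot: [[0.975, -0.221, -0.001], [-0.221, -0.975, 0.0], [-0.001, -0.0, -1.0]]
contact_force: [0.2, 0.4, 0.5]
gripper_width: 0.008
t 2.7 s,t,z [-115.2   -0.2   23. ] ydir deg -102.78 F s,t,z [ 0.5 -0.1  0.5] w 0.008
dp cm [-0.03 -2.52  0.2 ]
```

```bash
python3 -m creep '{"dp":[[0,-0.4,0],[0,-0.4,0],[0,-0.4,0],[0,-0.4,0],[0,-0.4,0],[0,-0.2,0],[0,-0.2,0],[0,-0.2,0]],"yaw":[0,0,0,0,0,0,0,0]}'
python3 -c "
from h import *
st()"
```

```text
t: 3.5
ee_pos: [0.5432, -0.0834, 0.0227]
tool_rot: [[0.975, -0.222, -0.0], [-0.222, -0.975, -0.0], [-0.0, 0.0, -1.0]]
contact_force: [0.4, -0.4, 0.6]
gripper_width: 0.002
t 3.5 s,t,z [-89.2  -0.3  22.7] ydir deg -102.85 F s,t,z [-0.3 -0.5  0.6] w 0.002
```

```bash
python3 -m creep '{"dp":[[0,-0.2,0],[0,-0.2,0],[0,-0.2,0],[0,-0.2,0],[0,-0.2,0],[0,-0.2,0]],"yaw":[0,0,0,0,0,0]}'
python3 -c "
from h import *
st()"
```

```text
t: 4.1
ee_pos: [0.5458, -0.0717, 0.0227]
tool_rot: [[0.975, -0.222, -0.0], [-0.222, -0.975, -0.0], [-0.0, 0.0, -1.0]]
contact_force: [0.7, -1.9, -0.9]
gripper_width: 0.004
t 4.1 s,t,z [-77.2  -0.4  22.7] ydir deg -102.86 F s,t,z [-1.7 -1.1 -0.9] w 0.004
```

```bash
python3 -m creep '{"dp":[[0,-0.2,0],[0,-0.2,0],[0,-0.2,0],[0,-0.2,0]],"yaw":[0,0,0,0]}'
python3 - <<'E'
from h import *
st()
im=ctrl.get_image("scene")[:,:,::-1]
cv2.imwrite("pics/scene2c.png",cv2.resize(im[120:310,180:370],None,fx=3.1,fy=3.1,interpolation=cv2.INTER_CUBIC))
E
```

```text
t: 4.5
ee_pos: [0.5477, -0.0637, 0.0227]
tool_rot: [[0.975, -0.222, -0.0], [-0.222, -0.975, 0.0], [-0.0, -0.0, -1.0]]
contact_force: [-0.4, -2.6, -1.1]
gripper_width: 0.007
t 4.5 s,t,z [-69.   -0.4  22.7] ydir deg -102.84 F s,t,z [-2.6 -0.2 -1.1] w 0.007
```

View pics/scene2c.png

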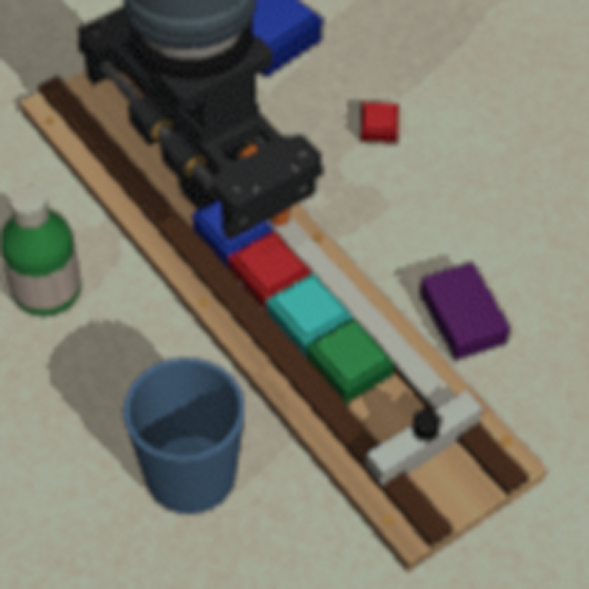

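The train is moving together at about 2.6 N; green has gone from crop (335,340) to (352,358). I'll keep pushing.

```bash
python3 -m creep '{"dp":[[0,-0.3,0],[0,-0.3,0],[0,-0.3,0],[0,-0.3,0],[0,-0.3,0],[0,-0.3,0],[0,-0.3,0],[0,-0.3,0]],"yaw":[0,0,0,0,0,0,0,0]}'
python3 - <<'E'
from h import *
st()
im=ctrl.get_image("top")
cv2.imwrite("pics/top3.png",cv2.resize(im[145:285,160:440,::-1],None,fx=2.8,fy=2.8,interpolation=cv2.INTER_CUBIC))
for k in("green","turq","red2"):
    for c,r in blobs(im,k):
        d=ray("top",r[0],.037)[0,:2]-C
        if abs(d@V)<.02: print(k,(d@U*1e3).round(1),(d@V*1e3).round(1),np.round(r[1],1))
E
```

```text
t: 5.35
ee_pos: [0.553, -0.0403, 0.0227]
tool_rot: [[0.975, -0.222, -0.0], [-0.222, -0.975, -0.0], [-0.0, 0.0, -1.0]]
contact_force: [-0.8, -1.9, -0.0]
gripper_width: 0.005
t 5.35 s,t,z [-45.   -0.5  22.7] ydir deg -102.85 F s,t,z [-2.   0.4 -0. ] w 0.005
green 122.1 -0.1 [25.7 22.8]
turq 80.3 -0.2 [24.5 22.8]
```

View pics/top3.png

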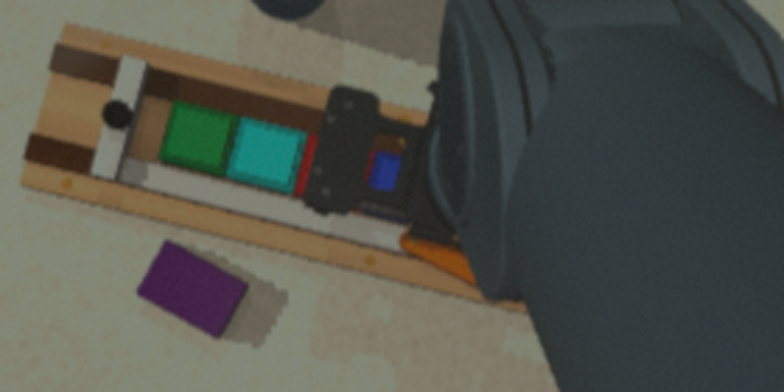

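Green has moved 40 mm and is now close to the stop, with about 22 mm left.

```bash
python3 -m creep '{"dp":[[0,-0.3,0],[0,-0.3,0],[0,-0.3,0],[0,-0.3,0],[0,-0.3,0],[0,-0.2,0]],"yaw":[0,0,0,0,0,0]}'
python3 -m creep '{"dp":[[0,-0.15,0],[0,-0.15,0]],"yaw":[0,0]}'
python3 -c "
from h import *
st()"
```

```text
t: 6.0
ee_pos: [0.5568, -0.0235, 0.0227]
tool_rot: [[0.975, -0.222, 0.0], [-0.222, -0.975, 0.0], [-0.0, -0.0, -1.0]]
contact_force: [-0.2, -1.4, -0.5]
gripper_width: 0.003
t: 6.2
ee_pos: [0.5574, -0.021, 0.0227]
tool_rot: [[0.975, -0.222, -0.0], [-0.222, -0.975, -0.0], [-0.0, 0.0, -1.0]]
contact_force: [-0.6, -3.2, 0.6]
gripper_width: 0.004
t 6.2 s,t,z [-25.1  -0.6  22.7] ydir deg -102.85 F s,t,z [-3.3 -0.1  0.6] w 0.004
```

```bash
for i in 1 2; do python3 -m creep '{"dp":[[0,-0.1,0],[0,-0.1,0]],"yaw":[0,0]}' | grep -E "^t|contact|ee"; done
```

```text
t: 6.4
ee_pos: [0.5577, -0.0197, 0.0227]
tool_rot: [[0.975, -0.223, -0.0], [-0.223, -0.975, -0.001], [-0.0, 0.001, -1.0]]
contact_force: [-0.9, -4.8, 0.4]
t: 6.6
ee_pos: [0.5577, -0.0196, 0.0226]
tool_rot: [[0.975, -0.224, -0.001], [-0.224, -0.975, -0.003], [-0.001, 0.003, -1.0]]
contact_force: [-2.2, -8.8, 2.1]
```

```bash
python3 -m creep '{"dp":[[0,-0.1,0],[0,0,0]],"yaw":[0,0]}' | grep -E "^t:|contact|ee"
python3 - <<'E'
from h import *
st()
for n,(a,b,c,d,s) in {"scene":(120,310,180,370,3.1),"top":(145,285,160,440,2.8)}.items():
    im=ctrl.get_image(n)
    cv2.imwrite(f"pics/{n}4.png",cv2.resize(im[a:b,c:d,::-1],None,fx=s,fy=s,interpolation=cv2.INTER_CUBIC))
    for k in("green","turq","red","red2","blue"):
        for cc,r in blobs(im,k,25):
            dd=ray(n,r[0],.037)[0,:2]-C
            if abs(dd@V)<.02: print(n,k,(dd@U*1e3).round(1),(dd@V*1e3).round(1),np.round(r[1],1))
E
```

```text
t: 6.8
ee_pos: [0.5577, -0.0196, 0.0227]
contact_force: [-2.8, -9.1, 2.4]
t 6.8 s,t,z [-23.7  -0.6  22.7] ydir deg -102.99 F s,t,z [-9.5  0.7  2.4] w 0.001
scene green 143.8 -3.1 [18.3 21.9]
scene turq 102.6 -2.6 [22.  19.5]
scene red 56.9 -3.4 [17.3 19.9]
scene blue 14.0 -4.0 [20.4 17.4]
top green 144.3 -0.3 [24.2 22.9]
top turq 101.4 -0.4 [24.7 22.8]
top blue 28.3 -8.4 [ 6.5 11.6]
```

View pics/scene4.png

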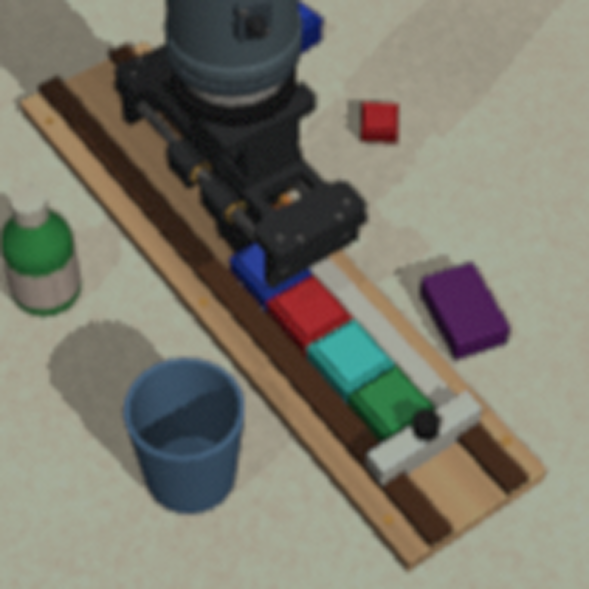

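View pics/top4.png

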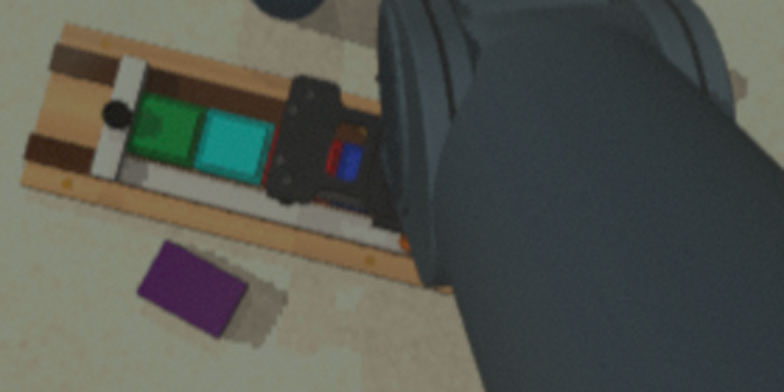

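The row is home: green touches the stop (scene crop 390,405), the slabs show no gaps, and force rose to 9.5 N with no further motion. I'll back straight off and then rise.

```bash
python3 -m creep '{"dp":[[0,0.3,0],[0,0.5,0],[0,1,0],[0,1.5,0],[0,1.5,0],[0,0,-2],[0,0,-3],[0,0,0]],"yaw":[0,0,0,0,0,0,0,0]}' | grep -E "^t:|contact|ee"
python3 - <<'E'
from h import *
to(-80,72,75)
im=ctrl.get_image("scene")
cv2.imwrite(f"pics/scene5.png",cv2.resize(im[120:310,180:370,::-1],None,fx=3.1,fy=3.1,interpolation=cv2.INTER_CUBIC))
E
```

```text
t: 7.7
ee_pos: [0.5501, -0.0647, 0.0758]
contact_force: [0.3, -0.8, -0.2]
t 7.7 s,t,z [-69.4  -3.   75.8] ydir deg -102.95 F s,t,z [-0.7 -0.5 -0.2] w 0.003
dp cm [-7.49  1.1   0.04]
```

View pics/scene5.png

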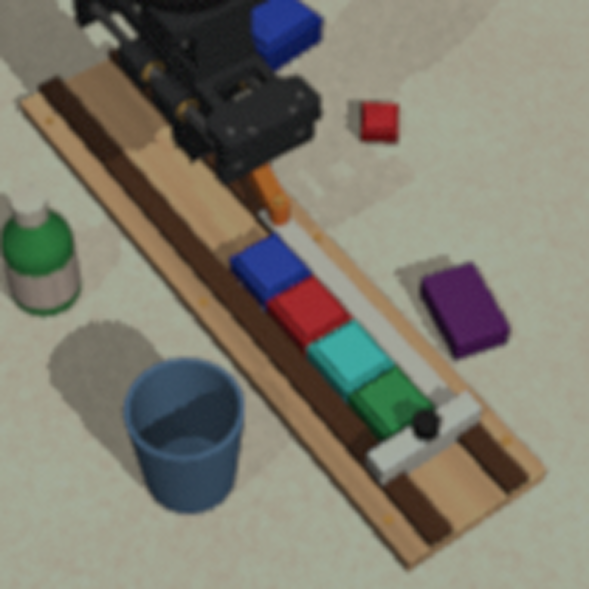

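The row stayed home when I backed off. Now to the outer side of the keeper.

```bash
python3 -m creep '{"dp":[[-2.5,0.4,0],[-2.5,0.4,0],[-2.5,0.3,0],[0,0,0],[0,0,2],[0,0,1.5],[0,0,0.8],[0,0,0]],"yaw":[0,0,0,0,0,0,0,0]}' | grep -E "^t:|contact|ee"
python3 - <<'E'
from h import *
to(-80,50,33)
for n,(a,b,c,d,s) in {"scene":(120,310,180,370,3.1),"top":(145,285,160,440,2.8)}.items():
    im=ctrl.get_image(n)
    cv2.imwrite(f"pics/{n}6.png",cv2.resize(im[a:b,c:d,::-1],None,fx=s,fy=s,interpolation=cv2.INTER_CUBIC))
E
```

```text
t: 8.55
ee_pos: [0.4716, -0.0572, 0.0285]
contact_force: [0.2, 0.0, 0.1]
t 8.55 s,t,z [-79.2  75.2  28.5] ydir deg -102.85 F s,t,z [ 0.1 -0.2  0.1] w 0.008
dp cm [ 2.52  0.07 -0.46]
```

View pics/scene6.png

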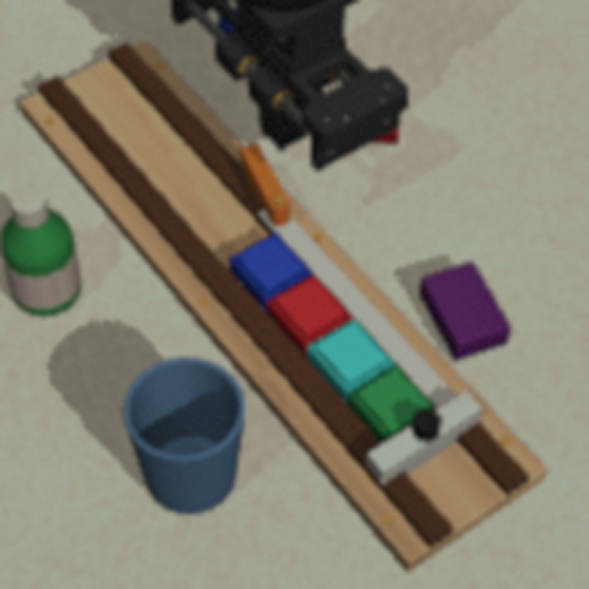

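View pics/top6.png

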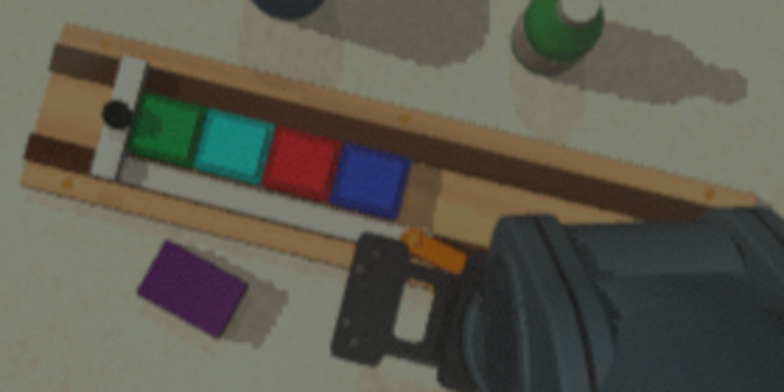

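Both views show the fingers outside the keeper (top crop: keeper 405–465, 232–270) with clear space between, and the row home and closed up. I'll raise slightly and sweep the keeper round.

```bash
python3 -m creep '{"dp":[[0.4,0,-0.4],[0.5,0,0],[0.5,0,0],[0.5,0,0],[0.5,0,0],[0.5,0,0],[0.5,0,0],[0.4,0,0]],"yaw":[0,0,0,0,0,0,0,0]}' | grep -E "^t:|contact|ee"
python3 - <<'E'
from h import *
to(-79,28,33)
im=ctrl.get_image("scene")
cv2.imwrite(f"pics/scene7.png",cv2.resize(im[120:310,180:370,::-1],None,fx=3.1,fy=3.1,interpolation=cv2.INTER_CUBIC))
E
```

```text
t: 9.45
ee_pos: [0.5096, -0.0657, 0.0336]
contact_force: [-2.1, -1.6, -1.7]
t 9.45 s,t,z [-79.2  36.3  33.6] ydir deg -102.86 F s,t,z [-2.   1.8 -1.7] w 0.002
dp cm [ 0.83 -0.03  0.06]
```

View pics/scene7.png

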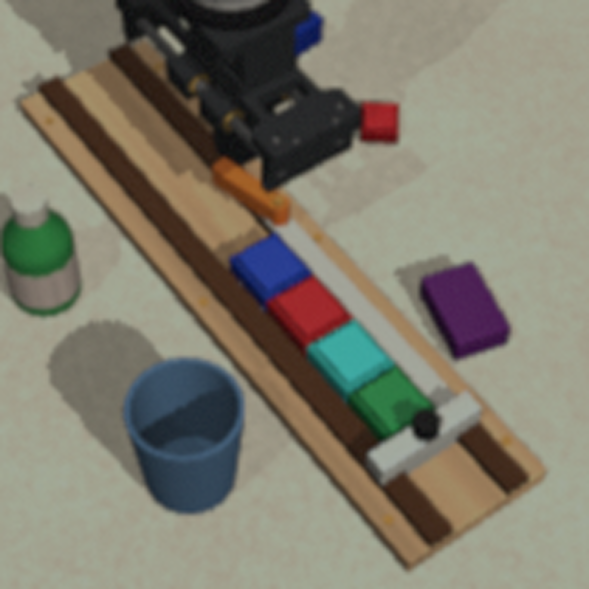

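The keeper is turning with the push, its tip now at crop (222,172). I'll follow the arc.

```bash
python3 -m creep '{"dp":[[0.42,0,0],[0.42,0,0],[0.42,-0.15,0],[0.42,-0.15,0],[0.39,-0.24,0],[0.39,-0.24,0],[0.34,-0.31,0],[0.34,-0.31,0]],"yaw":[0,0,0,0,0,0,0,0]}' | grep -E "^t:|contact|ee"
python3 - <<'E'
from h import *
to(-57.8,0,33)
im=ctrl.get_image("scene")
cv2.imwrite(f"pics/scene8.png",cv2.resize(im[120:310,180:370,::-1],None,fx=3.1,fy=3.1,interpolation=cv2.INTER_CUBIC))
E
```

```text
t: 10.3
ee_pos: [0.5434, -0.0586, 0.0337]
contact_force: [-2.1, -0.7, -0.8]
t 10.3 s,t,z [-65.    4.8  33.7] ydir deg -102.85 F s,t,z [-1.1  1.9 -0.8] w 0.003
dp cm [ 0.48 -0.72  0.07]
```

View pics/scene8.png

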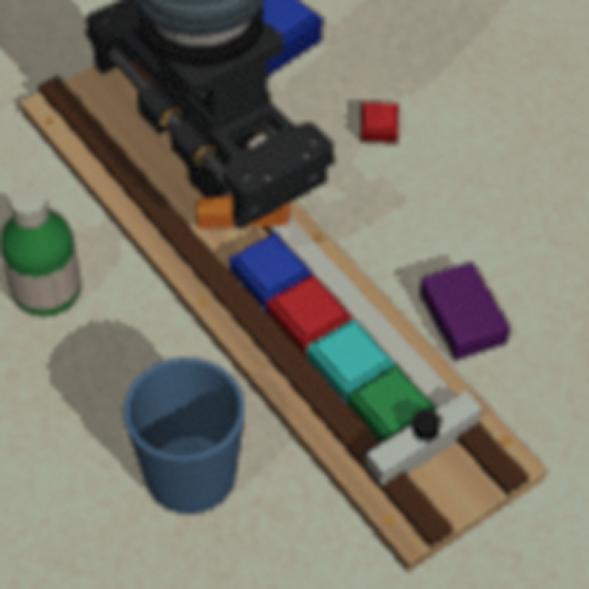

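```bash
python3 -m creep '{"dp":[[0.26,-0.36,0],[0.26,-0.36,0],[0.19,-0.42,0],[0.19,-0.42,0],[0.06,-0.2,0],[0.06,-0.2,0]],"yaw":[0,0,0,0,0,0]}' | grep -E "^t:|contact|ee"
python3 - <<'E'
from h import *
st()
im=ctrl.get_image("scene")
cv2.imwrite(f"pics/scene9.png",cv2.resize(im[120:310,180:370,::-1],None,fx=3.1,fy=3.1,interpolation=cv2.INTER_CUBIC))
E
```

```text
t: 10.95
ee_pos: [0.5575, -0.0418, 0.0337]
contact_force: [-1.8, -0.9, 0.5]
t 10.95 s,t,z [-45.4  -5.2  33.7] ydir deg -102.84 F s,t,z [-1.2  1.5  0.5] w 0.007
```

View pics/scene9.png

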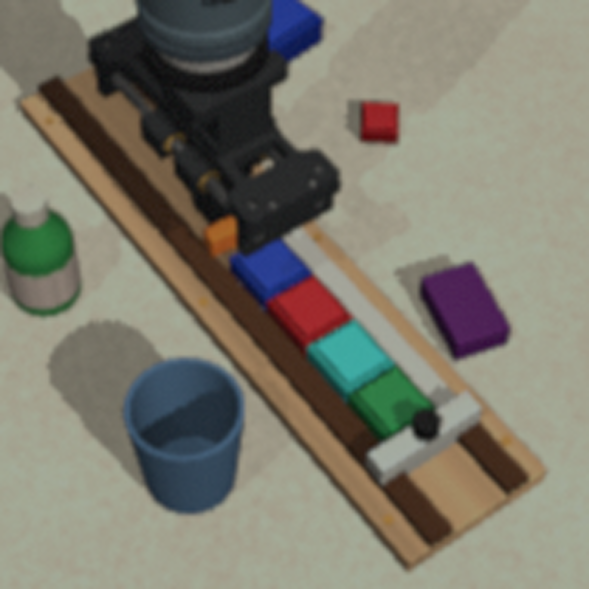

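The keeper is nearly across, its tip at crop (222,237). Small steps from here to its end of travel.

```bash
for i in 1 2; do python3 -m creep '{"dp":[[0.02,-0.1,0],[0,-0.1,0]],"yaw":[0,0]}' | grep -E "^t:|contact|ee"; done;  python3 -c "
from h import *
st()"
```

```text
t: 11.2
ee_pos: [0.5581, -0.0402, 0.0337]
contact_force: [-0.7, -2.0, -0.3]
t: 11.4
ee_pos: [0.5589, -0.0384, 0.0337]
contact_force: [0.7, -2.6, -1.1]
t 11.4 s,t,z [-41.8  -5.8  33.7] ydir deg -102.86 F s,t,z [-2.4 -1.2 -1.1] w 0.008
```

```bash
for i in 1 2; do python3 -m creep '{"dp":[[0,-0.1,0],[0,-0.1,0]],"yaw":[0,0]}' | grep -E "^t:|contact|ee"; done;  python3 -c "
from h import *
st()"
```

```text
t: 11.6
ee_pos: [0.5589, -0.0381, 0.0337]
contact_force: [-0.8, -8.6, -0.1]
t: 11.8
ee_pos: [0.559, -0.038, 0.0337]
contact_force: [-1.4, -11.1, 0.9]
t 11.8 s,t,z [-41.4  -5.8  33.7] ydir deg -102.99 F s,t,z [-11.2  -1.1   0.9] w 0.006
```

Motion stalled at s = -41.4 mm against an expected -42, with force at 11 N. That is the keeper's end of travel. I'll back off and move clear.

```bash
python3 -m creep '{"dp":[[0,0.3,0],[0,0.7,0],[0,1.5,0],[0,2,0],[0,0,-3],[0,0,-4],[0,3,-4],[0,4,-3]],"yaw":[0,0,0,0,0,0,0,0]}' | grep -E "^t:|contact|ee"
python3 -m creep '{"dp":[[-3,4,0],[-3,4,0],[-3,4,0],[-3,4,0],[0,0,0]],"yaw":[0,0,0,0,0]}' | grep -E "^t:|contact|ee"
python3 - <<'E'
from h import *
for n,(a,b,c,d,s) in {"scene":(120,310,180,370,3.1),"top":(145,285,160,440,2.8)}.items():
    im=ctrl.get_image(n); cv2.imwrite(f"pics/{n}10f.png",im[:,:,::-1])
    cv2.imwrite(f"pics/{n}10.png",cv2.resize(im[a:b,c:d,::-1],None,fx=s,fy=s,interpolation=cv2.INTER_CUBIC))
    for k in("green","turq","red","red2","blue","orange"):
        for cc,r in blobs(im,k,25):
            dd=ray(n,r[0],.045 if k=="orange" else .037)[0,:2]-C
            if abs(dd@V)<.05 and abs(dd@U)<.2: print(n,k,(dd@U*1e3).round(1),(dd@V*1e3).round(1),np.round(r[1],1),round(r[2],1))
E
```

```text
t: 12.6
ee_pos: [0.535, -0.1456, 0.1763]
contact_force: [0.6, -1.6, -0.9]
t: 13.1
ee_pos: [0.375, -0.2808, 0.1736]
contact_force: [0.1, 0.0, -0.4]
scene green 144.3 -3.3 [21.2 19.1] 45.0
scene turq 102.6 -2.4 [22.1 19.2] 49.8
scene red 56.8 -3.2 [19.1 17.2] 49.4
scene blue 14.2 -2.1 [17.1 20.1] 59.0
scene orange -15.9 1.4 [ 8.7 27.2] 57.3
top green 144.2 -0.5 [24.3 22.8] 14.0
top turq 101.1 -0.4 [24.5 22.6] 14.0
top red2 57.0 -0.6 [23.6 21.7] 15.5
top blue 14.8 -0.6 [22.1 20.6] 14.0
top orange -19.3 4.8 [ 7.8 34.9] 14.0
```

View pics/scene10.png

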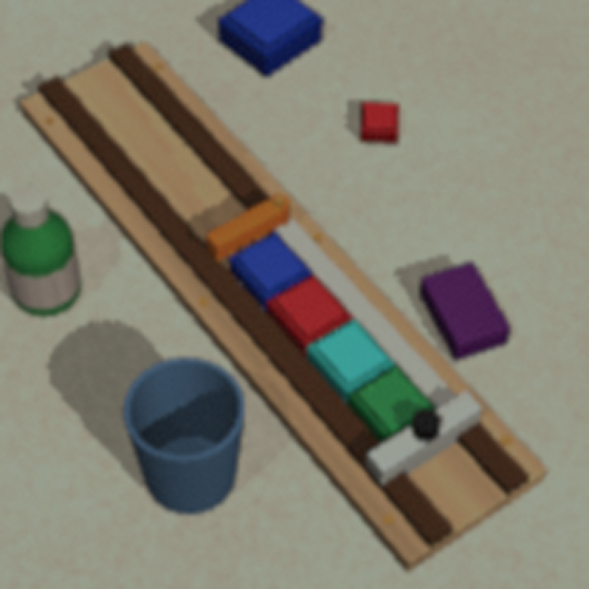

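View pics/top10.png

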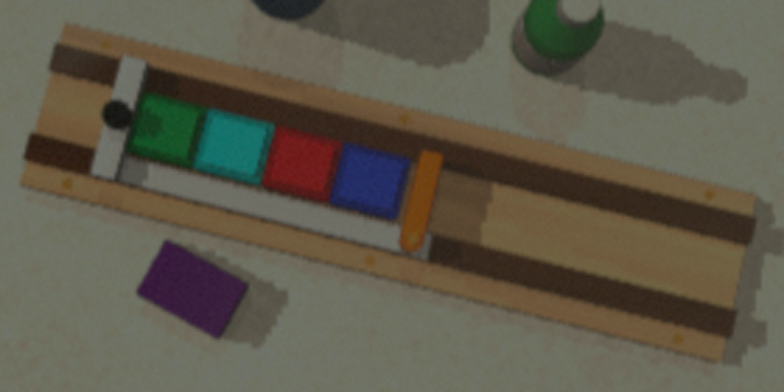

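Both views show the row home against the stop. The slab centres are 42–44 mm apart, which means touching. The keeper (top crop 412,240 to 430,155) stands square across the channel, at the same image angle (14°) as the slabs. Nothing else has moved and the arm is clear.

```bash
python3 -c "
from h import *
st(); print(ctrl.close_job())"
```

```text
t 13.2 s,t,z [-313.4  116.3  173.9] ydir deg -103.03 F s,t,z [ 0.6 -0.5  0.8] w 0.003
the job is handed in; nothing more can be done
None
```

The job is done and handed in at t = 13.2 s.

**What I did:** With the fingers shut, I pushed the row (green leading, then turquoise, red and blue) about 62 mm along the channel. It moved as one train at about 2–3 N and stopped against the end stop. I then swept the orange keeper round its arc to its end of travel, backed off and moved clear.

**Last checks:**
- **Row:** it stalled at the stop with about 9.5 N and stayed there when I backed off. Slab centres in the last pictures are 42–46 mm apart (top view 42–44), which is touching within the measuring error.
- **Keeper:** it stalled with about 11 N, less than 1 mm from the worked-out closed position. In the top picture it stands square to the slabs, just behind the blue one.
- **Surroundings:** by eye, the mug, glue bottle, violet slab and the two look-alikes are where they were. The gripper touches nothing.
- **Disagreements:** the two views put the stop face about 5 mm apart along the channel. The scene view also reads slab centres 2–3 mm further to the side than the top view. So I relied on the contact forces to decide when the row and keeper were home.

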